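Clamp a dropper bottle in the shaker by its guarded knob

ROBOT

A 7-joint arm with a two-finger parallel gripper is mounted at the origin on the work surface; the furniture and walls round the work are solid. World frame = base frame: x ahead of the robot, y to its left, z up, the work surface at z = 0. Lengths are in m, angles in rad, forces in N, time in s.
With the tool pointing down it reaches from about 0.35 to 0.9 m from the base axis. Payload 8.1 kg.
Tool frame: the origin (TCP) lies midway between the tips of the shut fingers; the grasp point (between the pads) lies 19 mm behind it; z points along the fingers, y is the line along which they close (so a half turn about z gives the same grasp; the last joint's range is limited). The gripper opens to 92 mm and grips with 3 to 60 N. Pads are 19 mm wide; open, the fingers measure 130 mm over their backs; the gripper's body (75 mm by 190 mm) begins 47 mm behind the grasp point.
Start: joints at [1.066, 0.434, 0.025, 1.573, -0.012, 1.134, -0.075], TCP at [0.244, -0.575, 0.227] pointing down, gripper open.
Joint ranges: [-2.62, 2.62], [-0.44, 2.09], [-1.27, 1.32], [0.08, 2.57], [-1.32, 4.46], [0.12, 2], [-2.74, 2.74]. Speed limits (rad/s): [2.22, 2.22, 3.01, 3.01, 3.14, 3.14, 3.14].

INTERFACE

Orientations are given as [roll, pitch, yaw] about the fixed x, y, z axes, in that order (R = Rz(yaw) Ry(pitch) Rx(roll)).
In Python, from plant import arm gives the robot as it stands.
- The arm moves only by the tool move_arm, never from a script. Its argument "targets" is a list of rows, each a list of 7 numbers: the turn, a rotation vector about the world's x, y, z as a fraction of full scale, then the shift along the world's x, y, z as a fraction of full scale, then the closure, from 0 (fully open) to 1 (shut). In form: [[ax, ay, az, tx, ty, tz, jaw], ...]. A call has 1 to 8 rows; each row shifts and turns the commanded pose from where the row before left it; what a row does not reach is not made up. Full scale, the value 1, is 5 cm for a shift and 10 degrees for a turn. A row lasts 1/8 s, in which the tool goes at most 62.5 mm and 10.7 degrees, less where a joint would pass 70% of its speed; a pose out of reach is approached as far as the arm can. A call with a number of a shift or a turn outside -1 to 1 is refused whole. A call with a gripper value outside its range is refused whole. The fingers move at their own pace and stop on an object; "force" is the grip in N (left out, the last holds). Time passes only in rows, so rows that do not move let the fingers close. It gives the time, the measured TCP pose, the force, the opening and the grip force at its end, in the units of the state.
- arm.get_state(): the state, without advancing time (a new reading comes with each control period).
- arm.read_camera(name): name is "side" or "top" or "wrist"; returns the picture (480x640x3 uint8, blue, green, red); there is no depth.
- arm.camera_info(name): a dict with "camera_matrix" (3x3 intrinsics, pixels), "camera_from_world" (4x4, takes a point from world to camera coordinates); the wrist camera has in their place "tool_from_camera" (4x4, takes a point from camera to tool coordinates, whose origin is the TCP and whose axes are the flange's). Camera axes: x right, y up, looking along -z (the intrinsics and any distortion apply to the point x, -y, -z); pixel columns grow to the right and rows downward; lengths in m; the calibration is good to about 2 mm. A picture is of the moment at which its call begins: read the wrist's pose just before it. camera_info takes no time and is no camera call.
- arm.finish_job(): hands the job in; it is judged then, once.
Trained networks look in the newest picture that a camera, given by its name, has taken for a name from the list of things; names that differ only in an ending like _2 or _b are one class to them, and where a whole thing is asked for, a point or a joint stands for the part that bears it (a point fixed in the world has none). Each returns a list of dicts, best first, with "confidence" (0 to 1); they miss things now and then, are a little off and sometimes report something else, mostly with a low value. They report only what shows in the picture. A call takes as long as a camera call.
- arm.find_in(camera, query): "point" ([column, row] in pixels, amid what is visible of it).
- arm.landmark_of(camera, query): "point" ([column, row] in pixels: a listed point, or the origin of a listed thing).
The state is a dict: "t": time; "joints": joint angles; "joint_velocities": joint speeds; "tau": joint torques, N m; "position": TCP position; "tcp_rot": TCP orientation; "force": force on the tool from outside, world axes, zero at the start; "moment": the same for the moment, N m; "width": finger opening in m; "gripper_force": force on a finger pad.
Only numpy, scipy, OpenCV 4.12 (cv2) and the standard library are available. Lean on these libraries where they do the work, as an engineer would, in place of code of your own. Each camera call takes 0.05 s, during which the arm holds its last target. There are 200 camera calls.

TASK

Stand the small dropper bottle upright in the cradle of the bottle shaker, between the jaw and the V-shaped back stop, and let go of it. Then reach into the round guard well and turn the recessed knob clockwise until the jaw holds the bottle snugly against the back stop, with about 15 N and never more than 30 N, and let go; do not push the jaw itself, do not lean hard on the guard, and leave the vial and the tape roll where they stand.

Things in the scene. Friction and masses are not known exactly. Their poses are not given: they have to be found in the camera images.
- shaker: Bottle shaker fixed to the table: grey base plate 124 (x) x 250 (y) x 10 mm thick. Origin: centre of its underside. Its y axis runs from the knob's half (-y) to the cradle's half (+y), z up. A rear post 36 mm high stands across the +y end (own y 109 to 123 mm).
- guard: Grey square block 116 x 116 x 36 mm on the base plate around the knob, with a vertical round well of 92 mm diameter through it; its top is 46 mm above the table. Origin: centre of the well at the top of the base plate (10 mm above the table). Fixed to the shaker.
- knob: Round fluted black knob, 36 mm diameter, 32 mm high, upright in the centre of the well, with 28 mm of room around it for a finger; a light line marks its top, 2 mm below the guard's top. Origin: on its axis at its foot, 12 mm above the table (2 mm above the well floor); z up. It turns about z, clockwise from above to tighten, at most about 1.6 rad from its start, and stays where it is left.
- jaw: Sprung clamp jaw, 36 mm wide (x), 21 mm high, with a flat rubber face towards +y of the shaker, standing on the shaker's centre line, top 33 mm above the table. Origin: centre of that face at the top of the base plate (10 mm above the table). It is moved along the shaker's y by the knob only; do not push it.
- seat (a point): Where the bottle's underside is to be stood: a point on the base plate's top (10 mm above the table) between jaw and back stop; x and y axes as the shaker's. A bottle centred here has 3 to 15 mm of play towards the stop and 3 to 5 mm towards the jaw.
- dropper_bottle: Small round dropper bottle, body 30 mm diameter up to 56 mm, above it a cap 18 mm in diameter, 78 mm high in all, about 60 g. Origin: centre of its underside, z up. Stands upright on the table to the right of the shaker. Best held by the upper body, 45 to 56 mm above its underside.
- vial: Smaller round vial with cap, 22 mm diameter, 46 mm high, light. Origin: centre of its underside. A bystander: leave it alone.
- tape_roll: Roll of packing tape lying flat, 60 mm diameter, 48 mm high. Origin: centre of its underside. A bystander: leave it alone.
- knob_grip (a point): Point on the knob's axis 22 mm above its foot, where to grip. Each rad clockwise drives the jaw 16 mm. Steady friction of 0.44 N m (at rest it may act either way), and 0.016 N m more for each newton of jaw force: turn in equal small steps and watch the rise (0.24 N m at 15 N). The jaw is sprung, 6 N per mm: 0.16 rad past first clamping gives 15 N. Usual turn: 0.5 to 1.45 rad.
- stop (a point): Back stop: a V of two upright metal plates, open towards the jaw, top 33.5 mm above the table; it centres the bottle sideways. This fixed point on the base plate's top is where the bottle's centre would come to rest with the stop at mid setting; the stop itself is set by a screw anywhere within 6 mm either way along the shaker's y and is not measured, so clamping must be felt at the knob.

How it is judged:
On the way, in this order (a step that is already met when the one before it is completed fails the run):
1. the bottle stands upright in the cradle, let go, not yet clamped (horizontal distance between dropper_bottle and seat below 0.02 m and z of dropper_bottle in the frame of seat below 0.004 m and angle between dropper_bottle's own z axis and vertical below 0.12 rad and contact force between the fingers and dropper_bottle below 0.3 N and contact force between jaw and dropper_bottle below 4 N), for 0.2 s.
2. the jaw, driven by the knob, presses the bottle with 8 to 22 N (contact force between jaw and dropper_bottle between 8 and 22 N), for 0.2 s.
At the end, for the whole second after the job is handed in: The dropper bottle stands upright (within 7 degrees) and at rest on the cradle's floor, within 20 mm of the seat point, no more than 5 mm off the shaker's centre line and no more than 4 mm above it, and the jaw presses it against the back stop with 8 to 22 N (all of step 2 and horizontal distance between dropper_bottle and seat below 0.02 m and z of dropper_bottle in the frame of seat below 0.004 m and angle between dropper_bottle's own z axis and vertical below 0.12 rad and linear speed of dropper_bottle below 0.02 m/s and x of dropper_bottle in the frame of seat between -0.005 and 0.005 m); the robot touches nothing.
It fails at once if the jaw presses the bottle with more than 30 N (overtightened) (contact force between jaw and dropper_bottle above 30 N).
It fails at once if the fingers push on the jaw with more than 10 N (contact force between the fingers and jaw above 10 N).
It fails at once if the robot leans on the guard with more than 20 N (contact force between any of the fingers, the arm and guard above 20 N).
It fails at once if the vial or the tape roll is moved more than 30 mm (distance of any of vial, tape_roll from where it was at the start of the episode above 0.03 m).
It also fails if it takes over 61 s, if anything falls off the work surface, if the arm or the gripper's body presses on something with over 40 N, if the wrist force passes 120 N, or if a joint passes its speed limit or range.

## Working session

There is one attempt and no reset: what is moved stays moved. The work goes in short steps, Python scripts to look and compute and a tool call to move; the robot and the scene stay as the last step left them, time stands still between calls to the robot, and variables do not carry over. Pictures are saved under pics/ and viewed, at most 10 in all, crops included, and the job is handed in when it is done.

Besides the shell and the picture viewer there is one more tool, called after "Call:" by a JSON object that holds its "method" and its "body". move_arm: Moves the arm, as the interface text tells. Its arguments: {"type":"object","properties":{"targets":{"type":"array","items":{"type":"array","items":{"type":"number","minimum":-1,"maximum":1}}},"force":{"type":"number"}},"required":["targets"]}

```bash
ls; mkdir -p pics; cat > h.py <<'E'
import numpy as np, cv2
from plant import arm
def P(cam):
    i=arm.camera_info(cam); K=np.array(i["camera_matrix"]); T=np.array(i["camera_from_world"]); return K,T
def ray(cam,px,KT=None):
    K,T=KT or P(cam); d=np.linalg.inv(K)@[px[0],px[1],1]; d=np.array([d[0],-d[1],-d[2]])
    R=T[:3,:3]; return -R.T@T[:3,3], R.T@d/np.linalg.norm(d)
def tri(rays):
    A=sum(np.eye(3)-np.outer(d,d) for o,d in rays); b=sum((np.eye(3)-np.outer(d,d))@o for o,d in rays)
    return np.linalg.solve(A,b)
def atz(r,z): o,d=r; return o+d*(z-o[2])/d[2]
E
python3 - <<'E'
from h import *
print(arm.get_state()); print({k:v for k,v in arm.camera_info("side").items()}.keys())
for c in("side","top"):
    im=arm.read_camera(c); cv2.imwrite(f"pics/{c}0.png",im)
L={}
for n in["shaker","guard","knob","jaw","seat","stop","dropper_bottle","vial","tape_roll","knob_grip"]:
    r=[]
    for c in("side","top"):
        o=arm.landmark_of(c,n)
        if o: print(n,c,[(np.round(q["point"],1),round(q["confidence"],2)) for q in o[:2]]); r.append(ray(c,o[0]["point"]))
    if len(r)==2: print("   ",tri(r).round(4))
E
```

```text
pics
{'t': 0.0, 'joints': array([ 1.06638927,  0.43519966,  0.02493976,  1.5741088 , -0.01160261,
        1.13401109, -0.07506229]), 'joint_velocities': array([5.38214387e-04, 1.19786729e-04, 5.58555333e-04, 8.16687887e-05,
       1.18819803e-03, 5.02575933e-04, 1.49822432e-03]), 'tau': array([ 5.59332912e-04, -6.67847586e+01,  9.85076465e-01, -3.14461648e+01,
       -6.05337764e-02,  4.30018036e-02,  1.34269289e-04]), 'position': array([ 0.24418621, -0.57475476,  0.22595456]), 'tcp_rot': array([-3.14001562e+00,  1.26618373e-04,  4.01803961e-01]), 'force': array([-0.18078891,  0.23834059, -0.15412158]), 'moment': array([-0.0191422 , -0.00312387, -0.02859476]), 'gripper_force': 0.0, 'width': 0.09214763714625547}
dict_keys(['camera_matrix', 'camera_from_world'])
shaker side [(array([352.7, 218.5]), 0.66)]
shaker top [(array([266.5, 223.1]), 0.75), (array([408.3, 270.3]), 0.69)]
    [5.348e-01 3.780e-02 3.000e-04]
guard side [(array([356.2, 239.9]), 0.78), (array([295. , 326.8]), 0.4)]
guard top [(array([303.3, 219.1]), 0.21)]
    [ 0.5411 -0.0265  0.0092]
knob side [(array([358.4, 239.
[... 189 characters left out ...]
5)]
    [0.5265 0.0824 0.0057]
seat top [(array([227.7, 225.8]), 0.9)]
stop side [(array([353.1, 191. ]), 0.7)]
stop top [(array([224.7, 228.5]), 0.93)]
    [0.5293 0.111  0.0028]
dropper_bottle side [(array([332.9, 390.3]), 0.77)]
dropper_bottle top [(array([473.4, 238.8]), 0.68)]
    [ 0.5113 -0.3209 -0.0048]
vial side [(array([368.6, 333.5]), 0.77), (array([352.1, 218.9]), 0.7)]
vial top [(array([413.6, 207.1]), 0.47)]
    [ 0.5652 -0.2187 -0.0024]
tape_roll side [(array([295.3, 326. ]), 0.79)]
tape_roll top [(array([408.2, 271.6]), 0.8)]
    [ 0.4498 -0.2082 -0.0067]
knob_grip side [(array([356.5, 229.6]), 0.87)]
knob_grip top [(array([301.4, 215.3]), 0.62)]
    [ 0.541  -0.0251  0.0345]
```

View pics/top0.png

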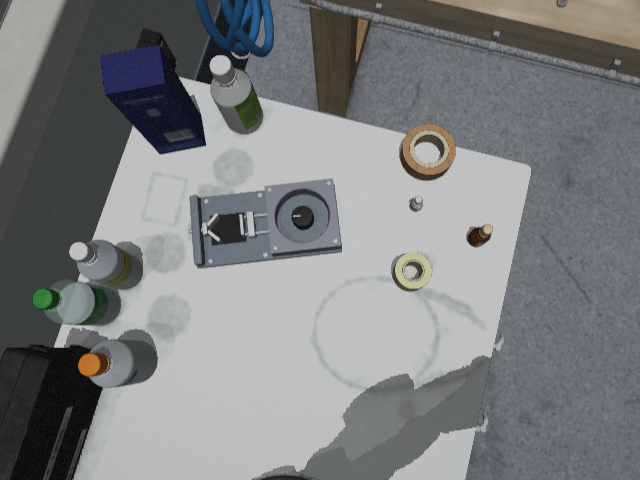

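View pics/side0.png

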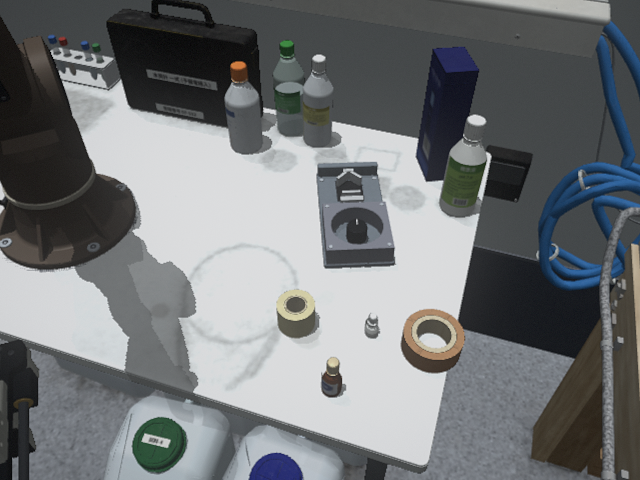

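The top view shows the shaker at (265,222), the bottle at (480,236), the vial at (417,203) and the tape roll at (411,271). The side view agrees: bottle (332,378), vial (371,325), roll (296,314), and the network finds match these. A larger brown roll stands at (430,152).

```bash
python3 - <<'E'
from h import *
print(arm.camera_info("wrist"))
c=[atz(ray("top",p),.01)[:2] for p in[(341,248),(200,267)]];print(c)
E
```

```text
{'camera_matrix': array([[371.1876361 ,   0.        , 322.93648084],
       [  0.        , 371.1876361 , 242.32706867],
       [  0.        ,   0.        ,   1.        ]]), 'tool_from_camera': array([[ 3.07595834e-04,  9.68275334e-01,  2.49885538e-01,
         6.79023834e-02],
       [ 9.99999527e-01, -5.28498615e-04,  8.16919962e-04,
        -5.33008955e-04],
       [ 9.23067610e-04,  2.49885169e-01, -9.68275039e-01,
        -1.58803127e-01],
       [ 0.00000000e+00,  0.00000000e+00,  0.00000000e+00,
         1.00000000e+00]])}
[array([ 0.49087404, -0.09166678]), array([0.45721963, 0.14793496])]
```

Call:
{"method": "move_arm", "body": {"targets": [[0,0,0.9,0.5,0.6,0,0],[0,0,0.9,0.6,0.6,0,0],[0,0,0.9,0.6,0.6,0,0],[0,0,0.9,0.6,0.6,0,0],[0,0,0.9,0.6,0.6,0,0],[0,0,0.9,0.6,0.6,0,0],[0,0,0.9,0.6,0.6,0,0],[0,0,0.9,0.5,0.6,0,0]]}}

```text
t: 2.1
position: [0.4755, -0.3341, 0.2269]
tcp_rot: [3.141, 0.0, 1.664]
force: [0.2, -0.3, -0.6]
width: 0.0921
gripper_force: 0.0
```

```bash
cat >> h.py <<'E'
from scipy.spatial.transform import Rotation as Ro
def KTw():
    s=arm.get_state(); i=arm.camera_info("wrist")
    W=np.eye(4); W[:3,:3]=Ro.from_euler("xyz",s["tcp_rot"]).as_matrix(); W[:3,3]=s["position"]
    return np.array(i["camera_matrix"]), np.linalg.inv(W@np.array(i["tool_from_camera"]))
def look(names,f=None,n=1):
    KT=KTw(); im=arm.read_camera("wrist")
    if f: cv2.imwrite(f"pics/{f}.png",im)
    out={}
    for q in names:
        o=arm.landmark_of("wrist",q)
        if o: out[q]=(o[0]["point"],o[0]["confidence"],ray(None,o[0]["point"],KT))
    return out
import pickle
E
python3 - <<'E'
from h import *
r=look(["dropper_bottle","vial","tape_roll"],"w1")
for k,v in r.items(): print(k,np.round(v[0],1),v[1],atz(v[2],0).round(4))
pickle.dump(r,open("w1.pkl","wb"))
E
```

```text
dropper_bottle [355.7 198.2] 0.7 [ 0.5088 -0.315   0.    ]
vial [430.2 104.7] 0.8 [ 0.5709 -0.2171  0.    ]
tape_roll [305.5  79.5] 0.73 [ 0.4474 -0.2056  0.    ]
```

View pics/w1.png

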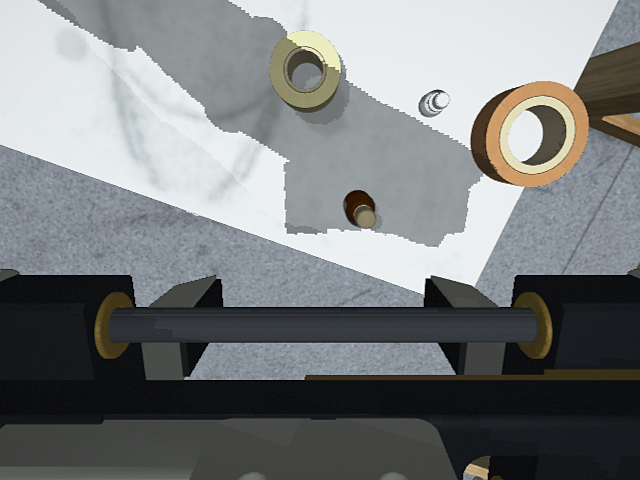

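The wrist view shows the bottle at (360,208) with its cap top at (366,217). The vial is at (434,102) and the roll at (305,70).

Call:
{"method": "move_arm", "body": {"targets": [[0,0,0,0.35,0.18,-0.6,0],[0,0,0,0.35,0.18,-0.6,0],[0,0,0,0,0,-0.5,0],[0,0,0,0,0,0,0]]}}

```text
t: 2.8
position: [0.5073, -0.318, 0.1399]
tcp_rot: [-3.138, -0.001, 1.656]
force: [0.3, -0.3, 0.5]
width: 0.0918
gripper_force: 0.0
```

```bash
python3 - <<'E'
from h import *
r0=pickle.load(open("w1.pkl","rb"))
r=look(["dropper_bottle","vial","tape_roll"],"w2")
for k,v in r.items(): print(k,np.round(v[0],1),v[1],atz(v[2],0).round(4),tri([v[2],r0[k][2]]).round(4) if k in r0 else"")
print(arm.get_state()["position"])
pickle.dump(r,open("w2.pkl","wb"))
E
```

```text
dropper_bottle [323.8 232. ] 0.59 [ 0.5082 -0.3181  0.    ] [ 0.5073 -0.3129  0.0209]
vial [415.5 110.2] 0.7 [ 0.5695 -0.2174 -0.    ] [ 0.5622 -0.2212  0.0331]
tape_roll [251.6  80.9] 0.71 [ 0.4444 -0.2072  0.    ] [ 0.4489 -0.21    0.0232]
[ 0.50962815 -0.31834291  0.14310839]
```

View pics/w2.png

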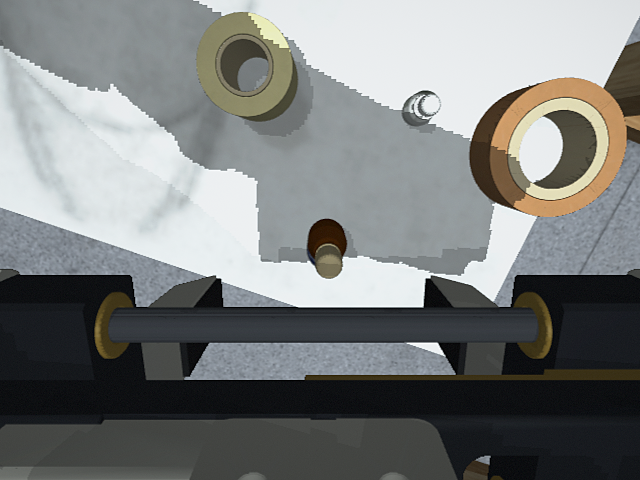

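The second wrist view shows the bottle foot near (325,232) and the cap top centre at (329,266). I'll triangulate the cap from both wrist views.

```bash
python3 - <<'E'
from h import *
r=pickle.load(open("w2.pkl","rb")); r0=pickle.load(open("w1.pkl","rb"))
KT=KTw(); a=ray(None,(329,266),KT); s=ray("side",(333,362)); t=ray("top",(486,230))
print(tri([a,s]),tri([a,t]),tri([a,s,t]),atz(a,.078))
b=[r["dropper_bottle"][2],ray("side",(332.9,390.3)),ray("top",(473.4,238.8))]; print(tri(b))
E
```

```text
[ 0.51265352 -0.32349981  0.07787654] [ 0.5155088  -0.33110746  0.04928614] [ 0.51155378 -0.32310017  0.07628327] [ 0.51477983 -0.32336561  0.078     ]
[ 0.51033135 -0.3202427  -0.00537801]
```

Call:
{"method": "move_arm", "body": {"targets": [[0,0,0.1,0.02,-0.06,-0.8,0],[0,0,0.1,0,0,-0.8,0],[0,0,0.1,0,0,-0.6,0],[0,0,0,0,0,0,0],[0,0,0,0,0,0,0.8],[0,0,0,0,0,0,0.8],[0,0,0,0,0,0,0.8],[0,0,0,0,0,0,0.8]], "force": 20}}

```text
t: 4.0
position: [0.5106, -0.3204, 0.0323]
tcp_rot: [3.141, 0.001, 1.711]
force: [-0.4, 0.0, -0.7]
width: 0.0561
gripper_force: 0.0
```

Call:
{"method": "move_arm", "body": {"targets": [[0,0,0,0,0,0,0.9],[0,0,0,0,0,0,0.9],[0,0,0,0,0,0,0.9],[0,0,0,0,0,0,0.9],[0,0,0,0,0,0,0.9]]}}

```text
t: 4.62
position: [0.5103, -0.3202, 0.0316]
tcp_rot: [-3.141, -0.0, 1.711]
force: [-0.6, -0.4, -1.1]
width: 0.0244
gripper_force: 19.0
```

```bash
python3 - <<'E'
from h import *
w=arm.read_camera("wrist"); s=arm.read_camera("side"); t=arm.read_camera("top")
a=cv2.resize(w[150:400,180:480],(480,400)); b=cv2.resize(s[310:430,270:390],(400,400),interpolation=cv2.INTER_CUBIC)[:,40:360]
cv2.imwrite("pics/g1.png",np.hstack([a,b])); print(arm.get_state()["width"],arm.get_state()["gripper_force"])
E
```

```text
0.02497486482289683 18.96733054658398
```

View pics/g1.png

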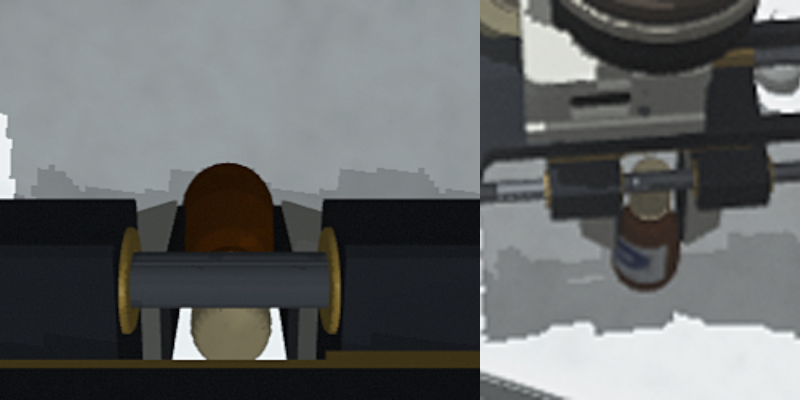

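The crop shows the bottle upright between the pads, centred on the tool, with the body at about (230,210) in the left half. Now I'll lift and carry it towards the shaker.

Call:
{"method": "move_arm", "body": {"targets": [[0,0,0,0,0,0.3,0.9],[0,0,0,0,0,0.7,0.9],[0,0,0,0,0.4,0.9,0.9],[0,0,0,0,0.8,0.7,0.9],[0,0,0,0.1,0.9,0.7,0.9],[0,0,0,0.1,0.9,0,0.9],[0,0,0,0.1,0.9,0,0.9],[0,0,0,0.1,0.9,0,0.9]]}}

```text
t: 5.78
position: [0.5306, -0.0788, 0.1981]
tcp_rot: [3.14, 0.001, 1.711]
force: [0.6, -0.4, -1.2]
width: 0.0244
gripper_force: 19.0
```

Call:
{"method": "move_arm", "body": {"targets": [[0,0,0,0,0.9,0,0.9],[0,0,0,0,0.7,0,0.9],[0,0,0,0,0,0,0.9],[0,0,0,0,0,0,0.9]]}}

```text
t: 6.28
position: [0.5305, -0.0009, 0.1974]
tcp_rot: [3.141, 0.001, 1.711]
force: [0.2, -0.8, -1.6]
width: 0.0247
gripper_force: 19.0
```

```bash
cat > ms.py <<'E'
from h import *
import sys
N=["shaker","guard","knob","jaw","seat","stop","knob_grip"]
f=sys.argv[1]; r=look(N,f)
R={k:[v[2]] for k,v in r.items()}
for k,v in r.items(): print(k,np.round(v[0],1),round(v[1],2),atz(v[2],{"shaker":0,"knob":.012,"knob_grip":.034}.get(k,.01)).round(4))
pickle.dump(R,open(f+".pkl","wb"))
s=arm.get_state(); print(s["position"],s["tcp_rot"],s["t"],s["width"])
E
python3 ms.py w3
```

```text
shaker [331.  170.5] 0.71 [0.5325 0.0458 0.    ]
guard [333.2 254.9] 0.63 [ 0.546  -0.0332  0.01  ]
knob [329.5 248.7] 0.97 [ 0.5415 -0.0269  0.012 ]
jaw [321.7 274.7] 0.73 [ 0.5378 -0.0548  0.01  ]
seat [328.7 105.4] 0.85 [0.5221 0.1018 0.01  ]
stop [334.9  89.8] 0.59 [0.5256 0.1152 0.01  ]
knob_grip [330.9 249.2] 0.62 [ 0.5415 -0.0213  0.034 ]
[ 0.53039439 -0.00072508  0.19670827] [-3.14150210e+00  3.05186343e-05  1.70989170e+00] 6.675 0.024281020182808682
```

Call:
{"method": "move_arm", "body": {"targets": [[0,0,0,0,0.6,0,0.9],[0,0,0,0,0.6,0,0.9],[0,0,0,0,0,0,0.9],[0,0,0,0,0,0,0.9]]}}

```text
t: 7.18
position: [0.5304, 0.059, 0.1966]
tcp_rot: [-3.141, 0.001, 1.71]
force: [0.2, 0.2, -1.3]
width: 0.0249
gripper_force: 19.0
```

```bash
python3 ms.py w4; python3 - <<'E'
from h import *
A=pickle.load(open("w3.pkl","rb"));B=pickle.load(open("w4.pkl","rb"))
for k in A:
    if k in B: print(k,tri(A[k]+B[k]).round(4))
E
```

```text
shaker [319.8 235.4] 0.59 [0.5304 0.0421 0.    ]
jaw [325.9 193.6] 0.72 [0.5303 0.0848 0.01  ]
seat [319.8 171.8] 0.88 [0.5219 0.1037 0.01  ]
stop [324.9 161.8] 0.94 [0.5253 0.1132 0.01  ]
[0.53047395 0.05937065 0.19676717] [3.14147207e+00 6.72649555e-05 1.71005741e+00] 7.575 0.024758430832404033
shaker [0.5309 0.047  0.0212]
jaw [0.5128 0.157  0.6146]
seat [ 0.522   0.103  -0.0016]
stop [0.5253 0.1137 0.0211]
```

View pics/w4.png

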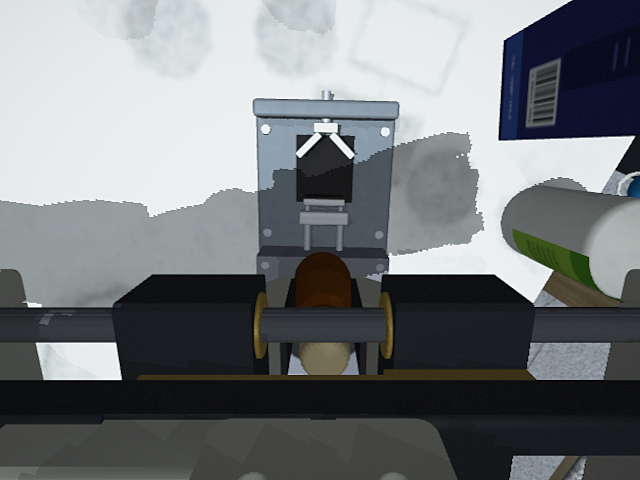

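The view shows the cradle well aligned with the tool: jaw front edge about row 199 (columns 303–345), V arm tips at (297,157) and (354,157), and screws at (266,129) and (385,132). I'll check the seat against the jaw face and the centre line.

```bash
python3 - <<'E'
from h import *
KT=KTw()
z=lambda p,h: atz(ray(None,p,KT),h)[:2]
m=lambda a,b,h:(z(a,h)+z(b,h))/2
s1=m((266,129),(385,132),.01); s2=m((267.5,233),(379.5,236),.01)
print("screws mid",s1,s2, "yaw",np.arctan2(-(s1-s2)[0],(s1-s2)[1]))
j=m((303,199),(345,199),.033); v=m((297,157),(354,157),.0335); print("jaw face",j,"V tips",v)
kn=np.array([.5415,-.0255])
seat=np.array([.522,.1033]); stop=np.array([.5253,.1135])
a=np.arctan2(-(s1-kn)[0],(s1-kn)[1]); print("a",a)
ex=np.array([np.cos(a),np.sin(a)]); ey=np.array([-np.sin(a),np.cos(a)])
for n,p in dict(seat=seat,stop=stop,jaw=j,V=v,s1=s1,s2=s2).items(): print(n,((p-kn)@ex).round(4),((p-kn)@ey).round(4))
b=z((323,267),0.19-0); 
# held bottle: cap top in view, tool pos .1968 -> underside ~ .1968-.0316
c=z((325,357),.1968-.0316+.078); print("cap",c,arm.get_state()["position"][:2])
E
```

```text
screws mid [0.52219006 0.1408267 ] [0.53371842 0.04622644] yaw 0.12126593506714974
jaw face [0.52888592 0.08307092] V tips [0.52515182 0.11857865]
a 0.11557902277492238
seat -0.0045 0.1302
stop -0.0001 0.1399
jaw -0.0 0.1093
V 0.0004 0.145
s1 0.0 0.1674
s2 0.0005 0.0721
cap [0.53221246 0.05815836] [0.53047395 0.05937065]
```

Call:
{"method": "move_arm", "body": {"targets": [[0,0,-0.12,-0.08,0.44,0,0.9],[0,0,0,0,0.44,0,0.9],[0,0,0,0,0,-0.6,0.9],[0,0,0,0,0,-0.6,0.9],[0,0,0,0,0,-0.6,0.9],[0,0,0,0,0,-0.4,0.9],[0,0,0,0,0,0,0.9],[0,0,0,0,0,0,0.9]]}}

```text
t: 8.57
position: [0.5269, 0.104, 0.0875]
tcp_rot: [3.141, -0.0, 1.69]
force: [0.2, -0.0, -1.0]
width: 0.0246
gripper_force: 19.0
```

```bash
python3 - <<'E'
from h import *
w=arm.read_camera("wrist"); s=arm.read_camera("side"); t=arm.read_camera("top")
a=cv2.resize(w[100:300,200:440],(480,400)); b=cv2.resize(s[130:250,300:400],(320,400),interpolation=cv2.INTER_CUBIC)
cv2.imwrite("pics/g2.png",np.hstack([a,b])); print(arm.get_state())
E
```

```text
{'t': 8.725, 'joints': array([ 0.03231963,  0.49700469, -0.44281088,  1.9163912 ,  0.29235092,
        0.78942114, -0.4523115 ]), 'joint_velocities': array([-0.00058235,  0.00271653,  0.00370147,  0.00471584,  0.00162405,
       -0.00229951, -0.000164  ]), 'tau': array([-2.84387078e-02, -6.09293461e+01, -6.08170822e+00, -2.37890679e+01,
       -5.59560384e-02,  5.13051884e-03,  6.01288441e-03]), 'position': array([0.52707566, 0.10388999, 0.08773259]), 'tcp_rot': array([ 3.13984753e+00, -1.05460195e-04,  1.68962165e+00]), 'force': array([0.6697673 , 0.15876438, 0.07079764]), 'moment': array([-0.03447346, -0.15496922,  0.00898285]), 'gripper_force': 18.96754650195362, 'width': 0.024913215339280922}
```

View pics/g2.png

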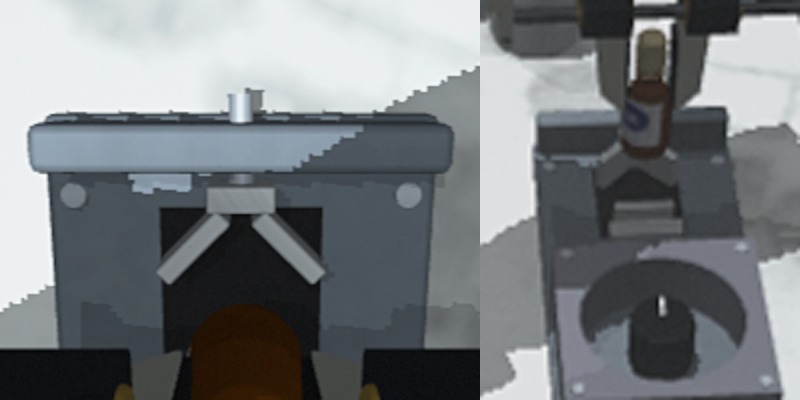

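The crop shows the bottle on the tool axis at about column 246 and the V centre at about 240, so it is roughly 1.5 mm off in x. I'll shift slightly and lower.

Call:
{"method": "move_arm", "body": {"targets": [[0,0,0,-0.03,0,-0.3,0.9],[0,0,0,0,0,-0.3,0.9],[0,0,0,0,0,-0.2,0.9],[0,0,0,0,0,0,0.9],[0,0,0,0,0,-0.04,0.9],[0,0,0,0,0,-0.04,0.9],[0,0,0,0,0,0,0.9]]}}

```text
t: 9.6
position: [0.525, 0.1037, 0.0428]
tcp_rot: [3.141, 0.0, 1.69]
force: [-0.9, -0.4, -0.9]
width: 0.0246
gripper_force: 19.0
```

Call:
{"method": "move_arm", "body": {"targets": [[0,0,0,0,0,-0.02,0.9],[0,0,0,0,0,0,0.9]]}}

```text
t: 9.85
position: [0.5249, 0.1037, 0.0418]
tcp_rot: [3.141, 0.0, 1.69]
force: [-0.2, 0.4, -0.7]
width: 0.0246
gripper_force: 19.0
```

Call:
{"method": "move_arm", "body": {"targets": [[0,0,0,0,0,-0.02,0.9],[0,0,0,0,0,0,0.9]]}}

```text
t: 10.1
position: [0.5251, 0.1039, 0.0413]
tcp_rot: [3.141, 0.0, 1.69]
force: [-2.0, -1.0, 6.7]
width: 0.0249
gripper_force: 20.0
```

Call:
{"method": "move_arm", "body": {"targets": [[0,0,0,0,0,0.01,0.4],[0,0,0,0,0,0,0.4],[0,0,0,0,0,0,0.4],[0,0,0,0,0,0,0.4],[0,0,0,0,0,0.5,0.4],[0,0,0,0,0,0.8,0.4],[0,0,0,0,0,0.9,0.4],[0,0,0,0,-0.5,0.5,0.4]]}}

```text
t: 11.1
position: [0.5256, 0.0809, 0.1787]
tcp_rot: [3.138, -0.001, 1.693]
force: [0.9, -0.3, -0.2]
width: 0.0552
gripper_force: 0.0
```

Call:
{"method": "move_arm", "body": {"targets": [[0,0,0,0,-0.8,0,0.52],[0,0,0,0,-0.7,0,0.52],[0,0,0,0,0,0,0.52],[0,0,0,0,0,0,0.52]]}}

```text
t: 11.6
position: [0.5248, 0.0043, 0.1762]
tcp_rot: [3.142, -0.001, 1.69]
force: [-0.2, -0.4, -0.5]
width: 0.0436
gripper_force: 0.0
```

```bash
python3 - <<'E'
from h import *
r=look(["dropper_bottle","knob","knob_grip","guard","seat"],"w5")
for k,v in r.items(): print(k,np.round(v[0],1),round(v[1],2),atz(v[2],{"knob":.012,"knob_grip":.034}.get(k,.01)).round(4))
print(arm.get_state()["position"],arm.get_state()["t"],arm.get_state()["width"])
s=arm.read_camera("side"); b=cv2.resize(s[130:270,300:405],(360,480),interpolation=cv2.INTER_CUBIC)
cv2.imwrite("pics/g3.png",np.hstack([cv2.imread("pics/w5.png")[:,100:540],b]))
E
```

```text
dropper_bottle [333.1 105.4] 0.92 [0.5219 0.1057 0.01  ]
knob [335.3 259.5] 0.88 [ 0.5405 -0.0254  0.012 ]
knob_grip [337.2 267.1] 0.57 [ 0.5414 -0.0253  0.034 ]
[0.52488292 0.00454399 0.1762153 ] 11.9 0.04394293230488837
```

View pics/g3.png

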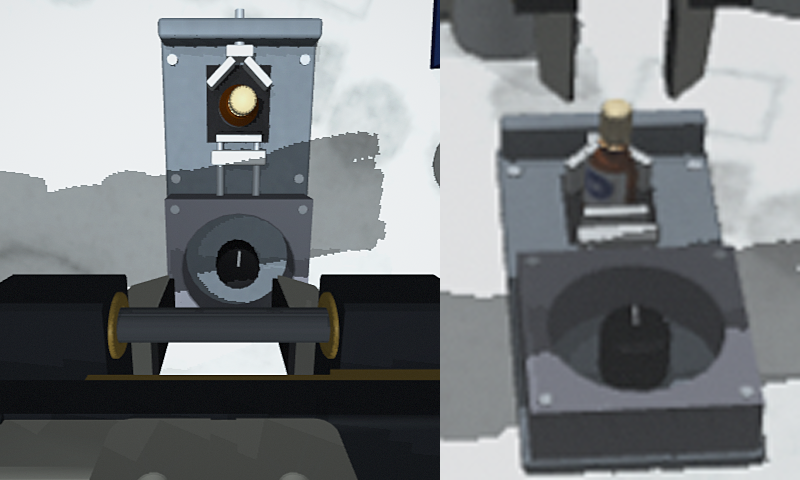

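The bottle stands upright between jaw and V (cap at about (343,100) in the full image). The knob top is at (338,259) with its line pointing up, and the well is clear.

```bash
python3 - <<'E'
from h import *
KT=KTw(); z=lambda p,h: atz(ray(None,p,KT),h)[:2].round(4)
print("cap",z((343,100),.088),"knob top",z((337.5,259.5),.044),"rim",z((338.5,262),.046))
im=cv2.imread("pics/w5.png"); g=cv2.cvtColor(im,cv2.COLOR_BGR2GRAY)
_,m=cv2.threshold(g[225:300,300:375],45,255,cv2.THRESH_BINARY_INV); M=cv2.moments(m); print(300+M["m10"]/M["m00"],225+M["m01"]/M["m00"])
t=[ray("top",(305,218.6)),ray("side",(358.4,239.5))]; print([atz(x,.012) for x in t])
t=[ray("top",(301.4,215.3)),ray("side",(356.5,229.6))]; print([atz(x,.034) for x in t])
t=arm.read_camera("top"); c=arm.landmark_of("top","knob_grip"); d=arm.landmark_of("side","knob_grip") ; print(c[:1],[atz(ray("top",c[0]["point"]),.034)] if c else 0)
E
```

```text
cap [0.5266 0.1014] knob top [ 0.5401 -0.0156] rim [ 0.541 -0.017]
337.83797612279704 266.1398521887436
[array([ 0.54166894, -0.0295588 ,  0.012     ]), array([ 0.54455508, -0.02806467,  0.012     ])]
[array([ 0.54231414, -0.0247776 ,  0.034     ]), array([ 0.53992121, -0.02506572,  0.034     ])]
[] 0
```

Call:
{"method": "move_arm", "body": {"targets": [[0,0,0,0.32,-0.7,0,0.52],[0,0,0,0,-0.7,0,0.52],[0,0,0,0,0,0,0.52],[0,0,0,0,0,0,0.52]]}}

```text
t: 12.6
position: [0.5408, -0.0656, 0.1762]
tcp_rot: [3.142, -0.001, 1.69]
force: [-0.8, 0.8, -0.3]
width: 0.0442
gripper_force: 0.0
```

```bash
python3 - <<'E'
from h import *
KT=KTw(); z=lambda p,h: atz(ray(None,p,KT),h)[:2].round(4)
r=look(["knob","knob_grip","guard"],"w6")
for k,v in r.items(): print(k,np.round(v[0],1),round(v[1],2),atz(v[2],{"knob":.012,"knob_grip":.034}.get(k,.01)).round(4))
print(arm.get_state()["position"],arm.get_state()["t"],arm.get_state()["width"])
im=cv2.imread("pics/w6.png"); c=im[100:300,220:440]; cv2.imwrite("pics/w6c.png",cv2.resize(c,(660,600),interpolation=cv2.INTER_CUBIC))
E
```

```text
knob [327.7 179.4] 0.92 [ 0.5408 -0.0247  0.012 ]
knob_grip [330.  183.3] 0.67 [ 0.5426 -0.0257  0.034 ]
guard [330.4  37.2] 0.34 [0.5294 0.086  0.01  ]
[ 0.54093026 -0.06508918  0.17635368] 12.8 0.04400061715177563
```

View pics/w6c.png

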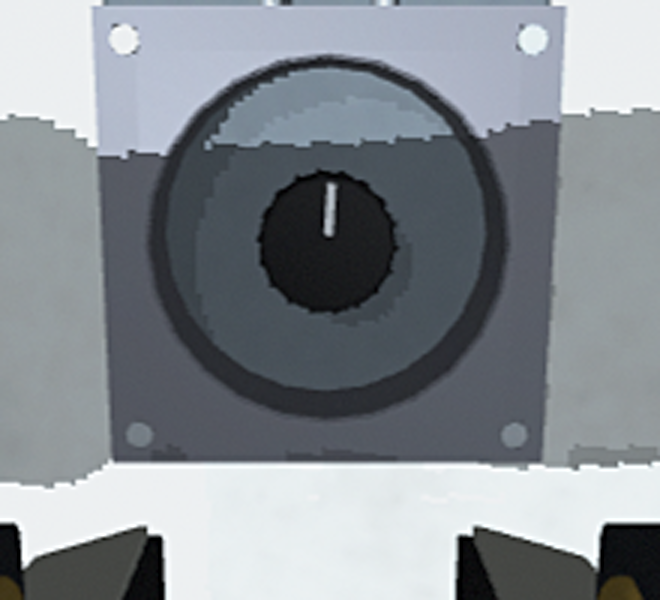

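The crop shows the knob top centred at crop (328,240), full image (329.3,180), and the rim centre at full image (329.7,179). The knob's line points +y.

```bash
python3 - <<'E'
from h import *
KT=KTw(); z=lambda p,h: atz(ray(None,p,KT),h)[:2].round(4)
print(z((329.3,180),.044),z((329.7,179),.046), z((304.5-40.3+0,112.7),.046))
c=[(220+x/3,100+y/3) for x,y in[(123,39),(533,39),(140,434),(514,436)]]; c=[z(p,.046) for p in c]; print(np.mean(c,0),c)
E
```

```text
[ 0.5415 -0.0219] [ 0.5416 -0.0209] [0.4876 0.0213]
[ 0.5415   -0.023175] [array([0.4852, 0.0208]), array([0.5854, 0.0329]), array([ 0.4978, -0.079 ]), array([ 0.5976, -0.0674])]
```

Call:
{"method": "move_arm", "body": {"targets": [[0,0,0.8,0,0.45,0,0.52],[0,0,0.8,0,0.41,-0.4,0.52],[0,0,0.8,0,0,-0.8,0.52],[0,0,0,0,0,-0.8,0.52],[0,0,0,0,0,-0.5,0.52],[0,0,0,0,0,-0.2,0.52],[0,0,0,0,0,0,0.52]]}}

```text
t: 13.68
position: [0.5409, -0.0228, 0.0413]
tcp_rot: [-3.141, -0.0, 2.109]
force: [1.7, 0.3, -0.8]
width: 0.0441
gripper_force: 0.0
```

Call:
{"method": "move_arm", "body": {"targets": [[0,0,0,0,0,-0.15,0.52],[0,0,0,0,0,-0.15,0.52],[0,0,0,0,0,-0.18,0.52],[0,0,0,0,0,0,0.52]]}}

```text
t: 14.18
position: [0.5403, -0.0233, 0.0165]
tcp_rot: [-3.14, -0.001, 2.109]
force: [-0.6, -0.4, 0.3]
width: 0.0441
gripper_force: 0.0
```

```bash
python3 - <<'E'
from h import *
s=arm.get_state(); print(s["position"],s["force"],s["moment"],s["joints"])
E
```

```text
[ 0.54033993 -0.0233271   0.01648379] [-0.57432982 -0.42190867  0.3111148 ] [-0.01209232 -0.1519828  -0.00820252] [ 0.26560043  0.61423546 -0.44587078  1.95327004  0.41416883  0.66538866
  0.09783736]
```

Call:
{"method": "move_arm", "body": {"targets": [[0,0,0,0,0,0,0.6],[0,0,0,0,0,0,0.6],[0,0,0,0,0,0,0.7],[0,0,0,0,0,0,0.7]], "force": 8}}

```text
t: 14.68
position: [0.5402, -0.0237, 0.0173]
tcp_rot: [-3.14, 0.0, 2.108]
force: [-4.2, -1.6, 4.3]
width: 0.0358
gripper_force: 8.0
```

```bash
python3 - <<'E'
from h import *
s=arm.get_state(); print(s["position"],s["force"],s["moment"],s["tcp_rot"],s["width"])
E
```

```text
[ 0.54022071 -0.02367861  0.01726674] [-4.19786251 -1.6050358   4.34018078] [-0.38736123  0.88523364 -0.01022201] [-3.14033899e+00  1.36366579e-05  2.10838353e+00] 0.03581998558330779
```

Call:
{"method": "move_arm", "body": {"targets": [[0,0,0,-0.016,-0.008,0,0.9],[0,0,0,0,0,0,0.9],[0,0,0,0,0,0,0.9]], "force": 60}}

```text
t: 15.05
position: [0.5402, -0.0237, 0.0173]
tcp_rot: [3.141, 0.0, 2.109]
force: [-1.8, -1.7, 1.9]
width: 0.0349
gripper_force: 60.0
```

```bash
cat > m.py <<'E'
from plant import arm
import numpy as np
s=arm.get_state(); print(round(s["t"],2),"yaw",s["tcp_rot"][2].round(4),"mz",s["moment"][2].round(3),"F",s["force"].round(1),"p",s["position"].round(4),"w",round(s["width"],4),round(s["gripper_force"],0))
E
python3 m.py
```

```text
15.05 yaw 2.1086 mz -0.025 F [-1.8 -1.7  1.9] p [ 0.5402 -0.0237  0.0173] w 0.0349 60.0
```

Call:
{"method": "move_arm", "body": {"targets": [[0,0,-0.3,0,0,0,0.9],[0,0,-0.3,0,0,0,0.9]]}}

```text
t: 15.3
position: [0.5403, -0.0236, 0.0173]
tcp_rot: [3.141, 0.0, 2.003]
force: [-3.1, -1.3, 1.4]
width: 0.0349
gripper_force: 60.0
```

```bash
python3 m.py
```

```text
15.3 yaw 2.0032 mz 0.42 F [-3.1 -1.3  1.4] p [ 0.5403 -0.0236  0.0173] w 0.0349 60.0
```

Call:
{"method": "move_arm", "body": {"targets": [[0,0,-0.3,0,0,0,0.9],[0,0,-0.3,0,0,0,0.9]]}}

```text
t: 15.55
position: [0.5403, -0.0236, 0.0173]
tcp_rot: [3.141, 0.0, 1.899]
force: [-2.4, -1.5, 1.8]
width: 0.0348
gripper_force: 60.0
```

```bash
python3 m.py
```

```text
15.55 yaw 1.8986 mz 0.423 F [-2.4 -1.5  1.8] p [ 0.5403 -0.0236  0.0173] w 0.0348 60.0
```

Call:
{"method": "move_arm", "body": {"targets": [[0,0,-0.3,0,0,0,0.9]]}}

```text
t: 15.68
position: [0.5404, -0.0236, 0.0173]
tcp_rot: [3.141, 0.0, 1.846]
force: [-1.7, -1.6, 1.6]
width: 0.0349
gripper_force: 60.0
```

```bash
python3 m.py
```

```text
15.68 yaw 1.8463 mz 0.462 F [-1.7 -1.6  1.6] p [ 0.5404 -0.0236  0.0173] w 0.0349 60.0
```

Call:
{"method": "move_arm", "body": {"targets": [[0,0,-0.3,0,0,0,0.9]]}}

```text
t: 15.8
position: [0.5404, -0.0236, 0.0173]
tcp_rot: [3.141, 0.0, 1.794]
force: [-1.5, -2.1, 1.9]
width: 0.035
gripper_force: 60.0
```

```bash
python3 m.py
```

```text
15.8 yaw 1.7939 mz 0.491 F [-1.5 -2.1  1.9] p [ 0.5404 -0.0236  0.0173] w 0.035 60.0
```

Call:
{"method": "move_arm", "body": {"targets": [[0,0,-0.3,0,0,0,0.9]]}}

```text
t: 15.92
position: [0.5405, -0.0236, 0.0173]
tcp_rot: [3.141, 0.0, 1.742]
force: [-1.3, -1.0, 0.7]
width: 0.0347
gripper_force: 60.0
```

```bash
python3 m.py
```

```text
15.93 yaw 1.7415 mz 0.435 F [-1.3 -1.   0.7] p [ 0.5405 -0.0236  0.0173] w 0.0347 60.0
```

Call:
{"method": "move_arm", "body": {"targets": [[0,0,-0.3,0,0,0,0.9]]}}

```text
t: 16.05
position: [0.5405, -0.0235, 0.0173]
tcp_rot: [3.141, 0.0, 1.689]
force: [-1.6, -2.3, 0.5]
width: 0.0347
gripper_force: 60.0
```

```bash
python3 m.py
```

```text
16.05 yaw 1.6892 mz 0.526 F [-1.6 -2.3  0.5] p [ 0.5405 -0.0235  0.0173] w 0.0347 60.0
```

Call:
{"method": "move_arm", "body": {"targets": [[0,0,-0.3,0,0,0,0.9]]}}

```text
t: 16.18
position: [0.5406, -0.0236, 0.0173]
tcp_rot: [3.141, 0.0, 1.637]
force: [-0.7, -1.6, 0.9]
width: 0.0353
gripper_force: 60.0
```

```bash
python3 m.py
```

```text
16.18 yaw 1.6368 mz 0.446 F [-0.7 -1.6  0.9] p [ 0.5406 -0.0236  0.0173] w 0.0353 60.0
```

Call:
{"method": "move_arm", "body": {"targets": [[0,0,-0.3,0,0,0,0.9]]}}

```text
t: 16.3
position: [0.5406, -0.0236, 0.0173]
tcp_rot: [3.141, 0.0, 1.584]
force: [-1.1, -2.3, 0.6]
width: 0.035
gripper_force: 60.0
```

```bash
python3 m.py
```

```text
16.3 yaw 1.5845 mz 0.458 F [-1.1 -2.3  0.6] p [ 0.5406 -0.0236  0.0173] w 0.035 60.0
```

Call:
{"method": "move_arm", "body": {"targets": [[0,0,-0.3,0,0,0,0.9]]}}

```text
t: 16.42
position: [0.5406, -0.0236, 0.0173]
tcp_rot: [3.141, 0.0, 1.532]
force: [0.3, -3.3, 0.3]
width: 0.0353
gripper_force: 60.0
```

```bash
python3 m.py
```

```text
16.43 yaw 1.5321 mz 0.464 F [ 0.3 -3.3  0.3] p [ 0.5406 -0.0236  0.0173] w 0.0353 60.0
```

Call:
{"method": "move_arm", "body": {"targets": [[0,0,-0.3,0,0,0,0.9]]}}

```text
t: 16.55
position: [0.5406, -0.0236, 0.0173]
tcp_rot: [3.141, -0.0, 1.48]
force: [-1.2, -1.7, 0.7]
width: 0.0354
gripper_force: 60.0
```

```bash
python3 m.py
```

```text
16.55 yaw 1.4798 mz 0.389 F [-1.2 -1.7  0.7] p [ 0.5406 -0.0236  0.0173] w 0.0354 60.0
```

Call:
{"method": "move_arm", "body": {"targets": [[0,0,-0.3,0,0,0,0.9]]}}

```text
t: 16.68
position: [0.5407, -0.0236, 0.0173]
tcp_rot: [3.141, -0.0, 1.427]
force: [-1.4, -2.3, 0.7]
width: 0.0352
gripper_force: 60.0
```

```bash
python3 m.py
```

```text
16.68 yaw 1.4274 mz 0.489 F [-1.4 -2.3  0.7] p [ 0.5407 -0.0236  0.0173] w 0.0352 60.0
```

Call:
{"method": "move_arm", "body": {"targets": [[0,0,-0.3,0,0,0,0.9]]}}

```text
t: 16.8
position: [0.5408, -0.0236, 0.0173]
tcp_rot: [3.14, -0.0, 1.375]
force: [-1.0, -2.2, 1.4]
width: 0.0351
gripper_force: 60.0
```

```bash
python3 m.py
```

```text
16.8 yaw 1.375 mz 0.463 F [-1.  -2.2  1.4] p [ 0.5408 -0.0236  0.0173] w 0.0351 60.0
```

Call:
{"method": "move_arm", "body": {"targets": [[0,0,-0.3,0,0,0,0.9]]}}

```text
t: 16.92
position: [0.5408, -0.0236, 0.0173]
tcp_rot: [3.14, -0.0, 1.323]
force: [-1.3, -1.8, 0.4]
width: 0.0348
gripper_force: 60.0
```

```bash
python3 m.py
```

```text
16.93 yaw 1.3227 mz 0.413 F [-1.3 -1.8  0.4] p [ 0.5408 -0.0236  0.0173] w 0.0348 60.0
```

Call:
{"method": "move_arm", "body": {"targets": [[0,0,-0.3,0,0,0,0.9]]}}

```text
t: 17.05
position: [0.5408, -0.0236, 0.0173]
tcp_rot: [3.14, -0.0, 1.27]
force: [0.6, -2.3, -0.1]
width: 0.0353
gripper_force: 60.0
```

```bash
python3 m.py
```

```text
17.05 yaw 1.2703 mz 0.512 F [ 0.6 -2.3 -0.1] p [ 0.5408 -0.0236  0.0173] w 0.0353 60.0
```

Call:
{"method": "move_arm", "body": {"targets": [[0,0,-0.3,0,0,0,0.9]]}}

```text
t: 17.18
position: [0.5409, -0.0236, 0.0173]
tcp_rot: [3.14, -0.0, 1.218]
force: [-0.3, -1.9, 0.5]
width: 0.035
gripper_force: 60.0
```

```bash
python3 m.py
```

```text
17.18 yaw 1.218 mz 0.436 F [-0.3 -1.9  0.5] p [ 0.5409 -0.0236  0.0173] w 0.035 60.0
```

Call:
{"method": "move_arm", "body": {"targets": [[0,0,-0.3,0,0,0,0.9]]}}

```text
t: 17.3
position: [0.5409, -0.0236, 0.0173]
tcp_rot: [3.14, -0.0, 1.166]
force: [0.1, -2.4, 0.2]
width: 0.035
gripper_force: 60.0
```

```bash
python3 m.py
```

```text
17.3 yaw 1.1656 mz 0.443 F [ 0.1 -2.4  0.2] p [ 0.5409 -0.0236  0.0173] w 0.035 60.0
```

Call:
{"method": "move_arm", "body": {"targets": [[0,0,-0.3,0,0,0,0.9]]}}

```text
t: 17.42
position: [0.5409, -0.0236, 0.0173]
tcp_rot: [3.14, -0.0, 1.113]
force: [0.9, -2.9, 0.6]
width: 0.035
gripper_force: 60.0
```

```bash
python3 m.py
```

```text
17.43 yaw 1.1133 mz 0.433 F [ 0.9 -2.9  0.6] p [ 0.5409 -0.0236  0.0173] w 0.035 60.0
```

Call:
{"method": "move_arm", "body": {"targets": [[0,0,-0.3,0,0,0,0.9]]}}

```text
t: 17.55
position: [0.5409, -0.0237, 0.0173]
tcp_rot: [3.14, -0.001, 1.061]
force: [0.1, -1.1, 0.1]
width: 0.0349
gripper_force: 60.0
```

```bash
python3 m.py
```

```text
17.55 yaw 1.0608 mz 0.467 F [ 0.1 -1.1  0.1] p [ 0.5409 -0.0237  0.0173] w 0.0349 60.0
```

Call:
{"method": "move_arm", "body": {"targets": [[0,0,-0.3,0,0,0,0.9]]}}

```text
t: 17.68
position: [0.541, -0.0237, 0.0173]
tcp_rot: [3.14, -0.001, 1.009]
force: [0.6, -1.5, -1.3]
width: 0.0351
gripper_force: 60.0
```

```bash
python3 m.py
```

```text
17.68 yaw 1.0086 mz 0.454 F [ 0.6 -1.5 -1.3] p [ 0.541  -0.0237  0.0173] w 0.0351 60.0
```

Call:
{"method": "move_arm", "body": {"targets": [[0,0,-0.3,0,0,0,0.9]]}}

```text
t: 17.8
position: [0.5411, -0.0237, 0.0173]
tcp_rot: [3.14, -0.001, 0.956]
force: [1.0, -2.9, -0.7]
width: 0.0349
gripper_force: 60.0
```

```bash
python3 m.py
```

```text
17.8 yaw 0.9564 mz 0.528 F [ 1.  -2.9 -0.7] p [ 0.5411 -0.0237  0.0173] w 0.0349 60.0
```

Call:
{"method": "move_arm", "body": {"targets": [[0,0,-0.3,0,0,0,0.9]]}}

```text
t: 17.92
position: [0.5411, -0.0237, 0.0173]
tcp_rot: [3.14, -0.001, 0.904]
force: [-0.2, -2.4, -0.3]
width: 0.0351
gripper_force: 60.0
```

```bash
python3 m.py
```

```text
17.93 yaw 0.9041 mz 0.632 F [-0.2 -2.4 -0.3] p [ 0.5411 -0.0237  0.0173] w 0.0351 60.0
```

Call:
{"method": "move_arm", "body": {"targets": [[0,0,-0.15,0,0,0,0.9]]}}

```text
t: 18.05
position: [0.5411, -0.0238, 0.0174]
tcp_rot: [3.14, -0.001, 0.878]
force: [2.0, -3.5, -1.3]
width: 0.0345
gripper_force: 60.0
```

```bash
python3 m.py
```

```text
18.05 yaw 0.8784 mz 0.629 F [ 2.  -3.5 -1.3] p [ 0.5411 -0.0238  0.0174] w 0.0345 60.0
```

Call:
{"method": "move_arm", "body": {"targets": [[0,0,-0.1,0,0,0,0.9]]}}

```text
t: 18.18
position: [0.5411, -0.0238, 0.0173]
tcp_rot: [3.14, -0.001, 0.861]
force: [2.4, -2.8, -2.9]
width: 0.0354
gripper_force: 60.0
```

```bash
python3 m.py
```

```text
18.18 yaw 0.861 mz 0.645 F [ 2.4 -2.8 -2.9] p [ 0.5411 -0.0238  0.0173] w 0.0354 60.0
```

Call:
{"method": "move_arm", "body": {"targets": [[0,0,-0.1,0,0,0,0.9],[0,0,0,0,0,0,0.9]]}}

```text
t: 18.42
position: [0.5411, -0.0238, 0.0174]
tcp_rot: [3.14, -0.001, 0.843]
force: [4.7, -3.7, -3.5]
width: 0.0352
gripper_force: 60.0
```

```bash
python3 m.py
```

```text
18.43 yaw 0.8429 mz 0.549 F [ 4.7 -3.7 -3.5] p [ 0.5411 -0.0238  0.0174] w 0.0352 60.0
```

Call:
{"method": "move_arm", "body": {"targets": [[0,0,0,0,0,0,0.52],[0,0,0,0,0,0,0.52],[0,0,0,0,0,0,0.52]]}}

```text
t: 18.8
position: [0.5397, -0.0234, 0.0172]
tcp_rot: [-3.141, 0.0, 0.843]
force: [-0.2, 1.2, -0.5]
width: 0.0439
gripper_force: 0.0
```

```bash
python3 m.py
```

```text
18.8 yaw 0.8431 mz 0.034 F [-0.2  1.2 -0.5] p [ 0.5397 -0.0234  0.0172] w 0.0439 0.0
```

Call:
{"method": "move_arm", "body": {"targets": [[0,0,0,0,0,0.2,0.52],[0,0,0,0,0,0.5,0.52],[0,0,0,0,0,0.9,0.52],[0,0,0.7,0,0,0.9,0.52],[0,0,1,0,-0.4,0.5,0.52],[0,0,1,0,-0.4,0,0.52],[0,0,1,0,-0.2,0,0.52],[0,0,1,0,0,0,0.52]]}}

```text
t: 19.8
position: [0.5399, -0.0749, 0.168]
tcp_rot: [3.141, 0.001, 1.667]
force: [-0.1, 0.3, 0.2]
width: 0.044
gripper_force: 0.0
```

```bash
python3 - <<'E'
from h import *
r=look(["dropper_bottle","jaw","stop"],"w7")
for k,v in r.items(): print(k,np.round(v[0],1),round(v[1],2),atz(v[2],.01).round(4))
s=arm.read_camera("side"); b=cv2.resize(s[130:270,300:405],(360,480),interpolation=cv2.INTER_CUBIC)
cv2.imwrite("pics/g4.png",np.hstack([cv2.resize(cv2.imread("pics/w7.png")[0:240,210:430],(440,480)),b]))
E
python3 m.py
```

```text
20.05 yaw 1.6598 mz -0.01 F [-0.5  0.5 -0.3] p [ 0.5401 -0.0735  0.1676] w 0.0438 0.0
```

View pics/g4.png

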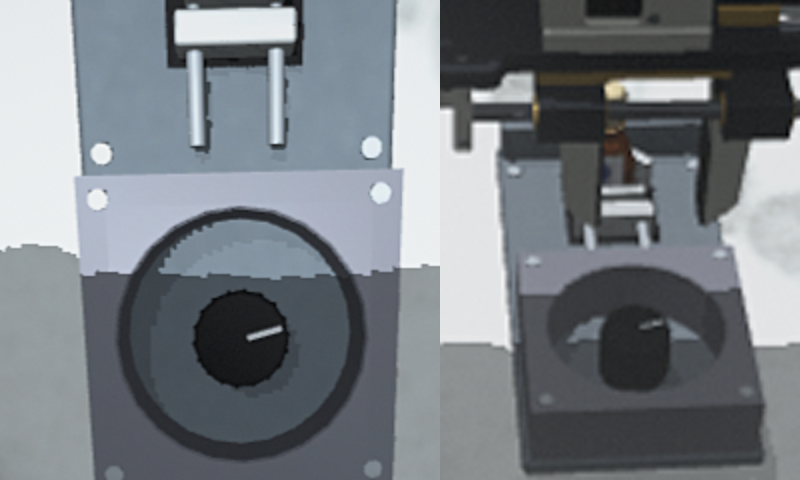

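The line has turned about 73° (1.27 rad, with no slip). The jaw has closed up, and the bottle looks upright at (615,130) with the robot clear. Handing in.

```bash
python3 -c "
from plant import arm
print(arm.finish_job())"
```

```text
the job is handed in; nothing more can be done
None
```

I stood the dropper bottle in the cradle, turned the knob about 1.27 rad clockwise until the jaw held it with about 15 N (estimated from the knob torque), let go and handed the job in; the verdict was not shown.

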